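# Lid a canister in the jig and eject it

### The job

Close the open steel canister standing in the nest of the lidding jig: set its own lid (the smaller of the two knobbed lids on the bench) on it and press the lid down until it is fully home, its flange flush on the rim all round. Only then push the jig's spring ejector slide all the way in, so that it shoves the closed canister out of the nest onto the outfeed, and let the slide spring back. Leave the canister standing there upright and closed, do not lift or tip it at any time, and leave the other things on the bench where they are.

Things in the scene. Friction and masses are not known exactly. Their poses are not given: they have to be found in the camera images.
- jig: Fixed lidding jig: grey base plate 340 (x) x 130 (y) x 12 mm. Origin: centre of its underside, on the bench; its +x is the way the ejector pushes (away from the robot, turned up to 0.35 rad). At the robot's end, x = -154 to -168 mm, is a block 40 mm high.
- nest (a point): Nest centre, on the base plate's top, at the jig's x = -20 mm. Two upright dark steel cheeks at y = +-45 to 57 mm, x = -50 to +5 mm of the jig, 62 mm above the bench, guide the canister with 3 mm play each side.
- outfeed (a point): On the base plate's top at the jig's x = 60 mm, where a full push leaves the canister's centre. The outfeed runs from x = 5 to 155 mm between two low rails (28 mm above the bench) to an end stop. The canister is out when wholly past the cheeks: its centre at the jig's x of 47 mm or more.
- ejector (a joint): Ejector slide's position along the jig's +x, in m: 0 = sprung back (rest), 0.09 = fully in. The spring takes about 2 N at rest, 7 N at the end, and returns it. Its pusher face (70 mm wide, up to 55 mm above the bench) is at the jig's x = -72 mm at rest.
- paddle (a point): Centre of the ejector's pushing surface: the robot-side face of an upright black paddle 50 mm wide (jig y), 8 mm thick (jig x), top edge 110 mm above the bench. This point is 85 mm above the bench and moves with the slide. Push it along the jig's +x.
- canister: Loose open steel canister, 84 mm in diameter, 90 mm high, wall 4 mm (mouth 76 mm), about 0.3 kg, in the nest. Origin: centre of its underside, 12 mm above the bench; z up. Just inside its mouth is a black rubber seal ring, top 6 to 8 mm below the rim, which yields downward at about 8 to 10 N and stays where it is pushed.
- lid: The canister's loose lid: steel plug 71 mm in diameter, 14 mm deep, chamfered foot, under a flange 88 mm in diameter, 4 mm thick, with an upright black knob 22 mm in diameter, 24 mm high. About 0.09 kg. Origin: centre of the plug's underside; z up. Laid in the mouth it rests 6 to 8 mm proud; home, its origin is 76 mm above the canister's.
- lid_top (a point): Centre of the top of that lid's knob, 42 mm above the lid's origin.
- large_lid: Bystander: a lid for a larger canister, flange 114 mm in diameter, plug 96 mm, the same knob; it does not fit. Lies on the other side of the jig from the right lid. Origin: centre of its underside.
- vase: Bystander: amber glass vase, 110 mm in diameter, 130 mm high. Origin: centre of its underside.
- tape_roll: Bystander: brown cardboard roll core lying flat, 100 mm outside diameter, 48 mm high. Origin: centre of its underside.
- carton: Bystander: small closed cardboard carton 130 x 100 x 70 mm. Origin: centre of its underside.
There are look-alikes about, which are no part of the job. Leave any purple or turquoise look-alike of the lid alone.

How it is judged:
On the way, in this order (a step that is already met when the one before it is completed fails the run):
1. the lid is pressed fully home on the canister (within 1.5 mm of flush, level) while the canister is still in the nest and the ejector is at rest (z of lid in the frame of canister between 0.073 and 0.0775 m and angle between the z axis of lid and the z axis of canister, either way round below 0.05 rad and angle between lid's own z axis and vertical below 0.1 rad and horizontal distance between lid and canister below 0.006 m and x of canister in the frame of jig between -0.035 and -0.005 m and value of joint ejector below 0.02 m), for 0.2 s.
2. the ejector slide is pushed in (past 70 of its 90 mm) with the canister in front of it, clear of the nest (value of joint ejector above 0.07 m and x of canister in the frame of jig above 0.045 m), for 0.02 s.
At the end, for the whole second after the job is handed in: The canister stands upright and at rest on the jig's outfeed between the rails, wholly past the nest cheeks (its centre at least 45 mm along the jig's x); its lid is on, level, and flush on the rim within 1.5 mm; the ejector slide has sprung back to within 10 mm of rest (z of lid in the frame of canister between 0.073 and 0.0775 m and angle between the z axis of lid and the z axis of canister, either way round below 0.05 rad and horizontal distance between lid and canister below 0.006 m and x of canister in the frame of jig between 0.045 and 0.125 m and y of canister in the frame of jig between -0.015 and 0.015 m and z of canister in the frame of jig below 0.016 m and angle between canister's own z axis and vertical below 0.06 rad and value of joint ejector below 0.01 m and linear speed of each of canister, lid below 0.02 m/s); the robot touches nothing.
It fails at once if the canister is tipped (over 0.3 rad) or lifted off the jig (over 15 mm) (angle between canister's own z axis and vertical above 0.3 rad or z of canister in the frame of jig above 0.027 m).
It fails at once if the large lid, vase, cardboard roll or carton is moved by more than 30 mm (distance of any of large_lid, vase, tape_roll, carton from where it was at the start of the episode above 0.03 m).
It also fails if it takes over 64 s, if anything falls off the work surface, if the arm or the gripper's body presses on something with over 40 N, if the wrist force passes 120 N, or if a joint passes its speed limit or range.

### The arm

A 7-joint arm with a two-finger parallel gripper is mounted at the origin on the work surface. World frame = base frame: x ahead of the robot, y to its left, z up, the work surface at z = 0. Lengths are in m, angles in rad, forces in N, time in s.
With the tool pointing down it reaches from about 0.4 to 0.925 m from the base axis. Payload 5.6 kg.
Tool frame: the origin (TCP) lies between the finger pads; the fingertips stand 25 mm ahead of it and the grasp point (between the pads) lies 6 mm ahead of it (manip.finger_overhang is the distance from the TCP to the fingertips, in m); z points along the fingers, y is the line along which they close (so a half turn about z gives the same grasp; the last joint's range is limited). The gripper opens to 85 mm and grips with 20 to 120 N. Pads are 22 mm wide; open, the fingers measure 114 mm over their backs; the gripper's body (76 mm by 85 mm) begins 54 mm behind the grasp point. The pads swing forward as they close: fully open they stand 13 mm farther back than shut.
Start: joints at [1.094, 0.468, -0.012, 1.603, 0.006, 1.071, -0.056], TCP at [0.273, -0.59, 0.256] pointing down, gripper open.
Joint ranges: [-2.53, 2.53], [-0.31, 2.02], [-1.57, 1.55], [0.28, 2.44], [-1.29, 4.43], [0.15, 1.84], [-2.92, 2.92]. Speed limits (rad/s): [2.57, 2.57, 3.14, 3.14, 3.14, 3.14, 3.14].

### API

Orientations are given as a unit quaternion [w, x, y, z].
In Python, from cell import manip gives the robot as it stands.
- The arm moves only by the tool carry_out, never from a script. Its argument "series" is a list that holds one entry, the list of rows, each a list of 7 numbers: the shift along the tool's x, y, z in mm, then the turn, a rotation vector about the tool's x, y, z in rad, then the opening, from -1 (shut) to 1 (fully open). In form: [[[tx, ty, tz, wx, wy, wz, grip], ...]]. A call has 1 to 5 rows; each row shifts and turns the commanded pose from where the row before left it, along the tool's axes as they then stand; what a row does not reach is not made up. A row lasts 1/12 s, in which the tool goes at most 41.7 mm and 7.16 degrees, less where a joint would pass 70% of its speed; a pose out of reach is approached as far as the arm can. A call is refused whole if a number of a shift passes 41.7 or a number of a turn 0.125, either way. A call with a gripper value outside its range is refused whole. The fingers move at their own pace and stop on an object; "force" is the grip in N (left out, the last holds). Time passes only in rows, so rows that do not move let the fingers close. It gives the time, the measured TCP pose, the force, the opening and the grip force at its end, in the units of the state.
- manip.get_obs(): the state, without advancing time (a new reading comes with each control period).
- manip.grab_frame(name): name is "scene" or "top" or "wrist"; returns a dict with "pixels" (420x560x3 uint8, red, green, blue), "depth" (420x560 float32, m along the optical axis (not along the pixel's ray), 0 where there is no reading), "fov_y" (degrees; the focal length in pixels is half the picture's height over the tangent of half this angle, whatever the lens; pixels are square), "cx", "cy" (the principal point, pixels), "dist_coeffs" ([k1, k2, p1, p2, k3] as OpenCV has them; the pictures are not rectified), "world_from_camera" (4x4, takes a point from camera to world coordinates); the wrist camera has in their place "T_tool_cam" (4x4, takes a point from camera to tool coordinates, whose origin is the TCP and whose axes are the flange's). Camera axes: x right, y down, z forward; pixel columns grow to the right and rows downward; lengths in m; the calibration is good to about 2 mm. A picture is of the moment at which its call begins: read the wrist's pose just before it.
- manip.close_job(): hands the job in; it is judged then, once.
The state is a dict: "time_s": time; "joint_positions": joint angles; "qd": joint speeds; "effort": joint torques, N m; "ee_pos": TCP position; "tool_rot": TCP orientation; "ft_force": force on the tool from outside, world axes, zero at the start; "wrist_torque": the same for the moment, N m; "gripper_width": finger opening in m; "grasp_force": force on a finger pad.
Only numpy, scipy, OpenCV 4.12 (cv2) and the standard library are available. Lean on these libraries where they do the work, as an engineer would, in place of code of your own. Each camera call takes 0.05 s, during which the arm holds its last target. There are 200 camera calls.

## Working session

There is one attempt and no reset: what is moved stays moved. The work goes in short steps, Python scripts to look and compute and a tool call to move; the robot and the scene stay as the last step left them, time stands still between calls to the robot, and variables do not carry over. Pictures are saved under pics/ and viewed, at most 10 in all, crops included, and the job is handed in when it is done.

Besides the shell and the picture viewer there is one more tool, called after "Emit:" as name([rows], argument=value, ...), one row to a line, values as JSON. carry_out: Moves the arm, as the interface text tells. Its arguments: {"type":"object","properties":{"series":{"type":"array"},"force":{"type":"number"}},"required":["series"]}

```bash
mkdir -p pics; cat > h.py <<'E'
import numpy as np, cv2, pickle
from cell import manip
from scipy.spatial.transform import Rotation as R
def grab(n):
    o=manip.get_obs(); f=manip.grab_frame(n)
    if 'world_from_camera' in f: f['T']=np.array(f['world_from_camera'])
    else:
        T=np.eye(4); q=o['tool_rot']; T[:3,:3]=R.from_quat([q[1],q[2],q[3],q[0]]).as_matrix(); T[:3,3]=o['ee_pos']
        f['T']=T@np.array(f['T_tool_cam'])
    h=f['pixels'].shape[0]; fl=h/2/np.tan(np.radians(f['fov_y'])/2)
    f['K']=np.array([[fl,0,f['cx']],[0,fl,f['cy']],[0,0,1]]); f['D']=np.array(f['dist_coeffs'],float)
    return f
def rays(f,uv):
    p=cv2.undistortPoints(np.array(uv,float).reshape(-1,1,2),f['K'],f['D']).reshape(-1,2)
    return np.c_[p,np.ones(len(p))]
def plane(f,uv,z):
    d=rays(f,uv)@f['T'][:3,:3].T; c=f['T'][:3,3]
    return c+d*((z-c[2])/d[:,2])[:,None]
def cloud(f):
    h,w=f['depth'].shape; v,u=np.mgrid[:h,:w]
    r=rays(f,np.c_[u.ravel(),v.ravel()])*f['depth'].reshape(-1,1)
    return (r@f['T'][:3,:3].T+f['T'][:3,3]).reshape(h,w,3)
def save(f,n): cv2.imwrite('pics/'+n,cv2.cvtColor(f['pixels'],cv2.COLOR_RGB2BGR))
E
python3 - <<'E'
from h import *
for n in('top','scene'):
    f=grab(n); save(f,n+'0.png'); print(n,f['T'].round(3).tolist(),f['fov_y'],f['D'])
    pickle.dump({k:f[k] for k in('pixels','depth','T','K','D')},open(n+'0.pkl','wb'))
o=manip.get_obs(); print(o)
print(np.array(grab('wrist')['T_tool_cam']).round(3))
E
```

```text
top [[-0.017, -0.992, 0.127, 0.38], [-1.0, 0.015, -0.017, 0.07], [0.015, -0.128, -0.992, 1.361], [0.0, 0.0, 0.0, 1.0]] 45.03969961656507 [-0.02041078  0.          0.          0.          0.        ]
scene [[0.07, 0.788, -0.612, 1.26], [0.998, -0.05, 0.05, -0.005], [0.009, -0.614, -0.789, 1.033], [0.0, 0.0, 0.0, 1.0]] 48.08030660013393 [-0.08628804  0.          0.          0.          0.        ]
{'time_s': 0.1, 'joint_positions': array([ 1.09398551,  0.46827976, -0.01157479,  1.60353352,  0.00600252,
        1.0714331 , -0.05628307]), 'qd': array([-6.52499973e-04, -5.26011474e-04, -1.01994869e-03, -3.66311100e-03,
        8.94356876e-04,  2.79127786e-03, -8.76367747e-05]), 'effort': array([ 2.74884978e-04, -5.33522701e+01,  2.09894992e-02, -2.51968253e+01,
        1.14077720e-02,  4.37618728e-03,  4.94482697e-05]), 'ee_pos': array([ 0.27294421, -0.58939777,  0.2554388 ]), 'tool_rot': array([-7.74136384e-04,  9.76575461e-01,  2.15173679e-01, -2.37991096e-04]), 'ft_force': array([ 1.05832401, -0.08934206, -0.10104587]), 'wrist_torque': array([ 0.00668099, -0.01529091,  0.02537344]), 'grasp_force': 0.0, 'gripper_width': 0.08550850762787345}
[[-0.    -0.953 -0.302  0.079]
 [ 1.    -0.    -0.    -0.001]
 [ 0.    -0.302  0.953 -0.118]
 [ 0.     0.     0.     1.   ]]
```

View pics/top0.png

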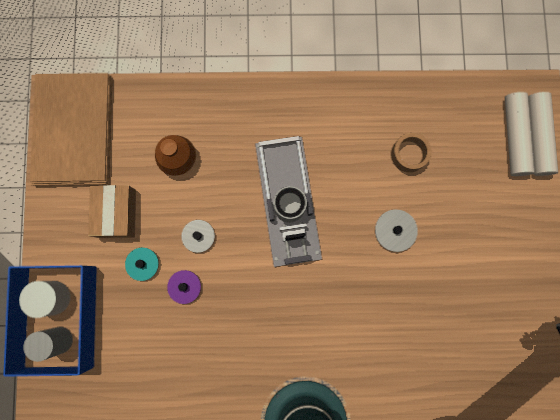

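View pics/scene0.png

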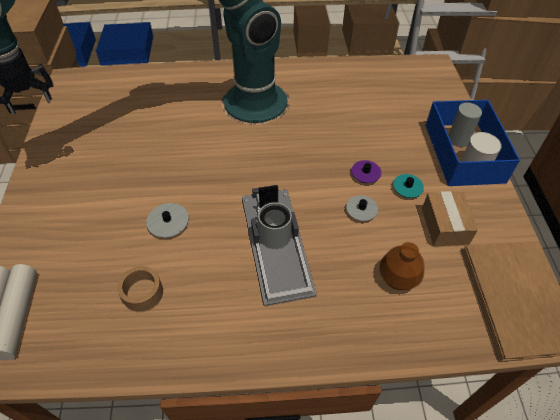

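The top view shows the small lid at (198,236), purple and turquoise look-alikes at (184,287) and (142,264), the canister at (290,203), the paddle near (293,232), and the large lid at (396,231). The scene view agrees.

```bash
python3 - <<'E'
from h import *
for n in('top','scene'):
    f=pickle.load(open(n+'0.pkl','rb')); c=cloud(f); X,Y,Z=c[...,0],c[...,1],c[...,2]; ok=f['depth']>0
    if n=='top':
        px={'lid':(198,236),'can':(290,203),'big':(396,231),'pur':(184,287)}
        g={k:plane(f,[v],0.03)[0] for k,v in px.items()}; print({k:v.round(3) for k,v in g.items()})
        g['can']=plane(f,[px['can']],0.1)[0]
    bench=ok&(abs(X-.45)<.05)&(abs(Y-.02)<.05); print(n,'bench z',np.median(Z[bench]).round(4))
    def near(p,r): return ok&(np.hypot(X-p[0],Y-p[1])<r)
    for nm,p,r,lo,hi in(('lid',g['lid'],.06,.010,.027),('knob',g['lid'],.03,.034,.05),('rim',g['can'],.06,.094,.112)):
        m=near(p,r)&(Z>lo)&(Z<hi); P=c[m]; (x,y),rad=cv2.minEnclosingCircle(P[:,:2].astype(np.float32))
        print(nm,m.sum(),'mean',P.mean(0).round(4),'medz',np.median(P[:,2]).round(4),'circ',round(x,4),round(y,4),round(rad,4))
    # jig
    m=ok&(abs(X-g['can'][0])<.2)&(abs(Y-g['can'][1])<.12)&(Z>.007)&(Z<.05); 
    k,lab,st,ce=cv2.connectedComponentsWithStats(m.astype(np.uint8)); i=1+st[1:,4].argmax(); P=c[lab==i]
    print('jig',cv2.minAreaRect(P[:,:2].astype(np.float32)))
    m=near(g['can'],.14)&(Z>.08)&(Z<.125)&(np.hypot(X-g['can'][0],Y-g['can'][1])>.05); P=c[m]
    if len(P): print('paddle',len(P),P.mean(0).round(4),P.min(0).round(3),P.max(0).round(3),cv2.minAreaRect(P[:,:2].astype(np.float32)))
    # heights around
E
```

```text
{'lid': array([0.487, 0.27 , 0.03 ]), 'can': array([0.571, 0.027, 0.03 ]), 'big': array([ 0.492, -0.253,  0.03 ]), 'pur': array([0.355, 0.306, 0.03 ])}
top bench z 0.0138
lid 794 mean [0.4883 0.2722 0.018 ] medz 0.018 circ 0.4892 0.272 0.0445
knob 57 mean [0.4885 0.2722 0.0419] medz 0.0423 circ 0.4887 0.2722 0.0108
rim 422 mean [0.5632 0.0288 0.0989] medz 0.0982 circ 0.5633 0.0286 0.042
jig ((0.5811269283294678, 0.03112643212080002), (0.33918336033821106, 0.13017714023590088), 7.903552055358887)
paddle 79 [0.4776 0.0174 0.1072] [ 0.472 -0.007  0.083] [0.484 0.041 0.115] ((0.47830137610435486, 0.017198685556650162), (0.00798559095710516, 0.048549193888902664), 7.597609996795654)
scene bench z 0.0409
lid 582 mean [0.4903 0.2751 0.0192] medz 0.0191 circ 0.4872 0.2774 0.0458
knob 57 mean [0.4892 0.2755 0.0417] medz 0.0424 circ 0.4876 0.2769 0.0122
rim 471 mean [0.5609 0.0316 0.0991] medz 0.0983 circ 0.5628 0.0325 0.0438
jig ((0.5807483792304993, 0.0349370539188385), (0.3427104949951172, 0.13084980845451355), 7.8882927894592285)
paddle 184 [0.4796 0.0207 0.0994] [ 0.468 -0.004  0.08 ] [0.486 0.044 0.117] ((0.4788394570350647, 0.020840398967266083), (0.013849548995494843, 0.05003110691905022), 10.92769718170166)
```

Emit:
carry_out([
  [[35, -20, 0, 0, 0, 0.0987, 1], [35, -20, 0, 0, 0, 0.0987, 1], [35, -20, 0, 0, 0, 0.0986, 1], [30, -29, 0, 0, 0, 0, 1], [30, -29, 0, 0, 0, 0, 1]],
])

```text
time_s: 0.57
ee_pos: [0.4047, -0.4317, 0.256]
tool_rot: [-0.0, 0.998, 0.069, -0.0]
ft_force: [0.3, -0.7, -0.3]
gripper_width: 0.0855
grasp_force: 0.0
```

Emit:
carry_out([
  [[25, -33, 0, 0, 0, 0, 1], [20, -36, 0, 0, 0, 0, 1], [10, -40, 0, 0, 0, 0, 1], [10, -40, 0, 0, 0, 0, 1], [10, -40, 0, 0, 0, 0, 1]],
])

```text
time_s: 0.98
ee_pos: [0.452, -0.2337, 0.256]
tool_rot: [-0.0, 0.998, 0.069, -0.0]
ft_force: [-0.0, 0.7, 0.4]
gripper_width: 0.0853
grasp_force: 0.0
```

Emit:
carry_out([
  [[5, -41, 0, 0, 0, 0, 1], [5, -41, 0, 0, 0, 0, 1], [5, -41, 0, 0, 0, 0, 1], [5, -41, 0, 0, 0, 0, 1], [5, -41, 0, 0, 0, 0, 1]],
])

```text
time_s: 1.4
ee_pos: [0.4481, -0.0275, 0.2564]
tool_rot: [0.0, 0.998, 0.069, 0.0]
ft_force: [1.2, 0.4, -1.3]
gripper_width: 0.0854
grasp_force: 0.0
```

Emit:
carry_out([
  [[30, -15, 0, 0, 0, 0, 1], [30, -15, 0, 0, 0, 0, 1], [30, -15, 0, 0, 0, 0, 1], [0, 0, 0, 0, 0, 0, 1], [0, 0, 0, 0, 0, 0, 1]],
])

```text
time_s: 1.82
ee_pos: [0.5321, 0.0289, 0.2556]
tool_rot: [-0.0, 0.998, 0.07, -0.001]
ft_force: [0.3, -0.4, -1.1]
gripper_width: 0.0856
grasp_force: 0.0
```

```bash
python3 - <<'E'
from h import *
f=grab('wrist'); save(f,'w1.png'); pickle.dump(f,open('w1.pkl','wb')); print(manip.get_obs()['ee_pos'])
c=cloud(f); X,Y,Z=c[...,0],c[...,1],c[...,2]; ok=f['depth']>0
d=np.hypot(X-.562,Y-.03)
m=ok&(d<.06)&(Z>.09)&(Z<.115);P=c[m]; print('rim',m.sum(),np.median(P[:,2]),cv2.minEnclosingCircle(P[:,:2].astype(np.float32)))
m=ok&(d>.05)&(d<.13)&(X<.52)&(Z>.098)&(Z<.125);P=c[m]; print('paddle',m.sum(),P.mean(0).round(4),cv2.minAreaRect(P[:,:2].astype(np.float32)))
E
```

```text
[0.5311673  0.02764157 0.25552347]
rim 3995 0.09598718536697948 ((0.5628116726875305, 0.03319453075528145), 0.04205852746963501)
paddle 618 [0.4797 0.0221 0.1071] ((0.4785129427909851, 0.021878106519579887), (0.008105690591037273, 0.04964452609419823), 7.397190570831299)
```

View pics/w1.png

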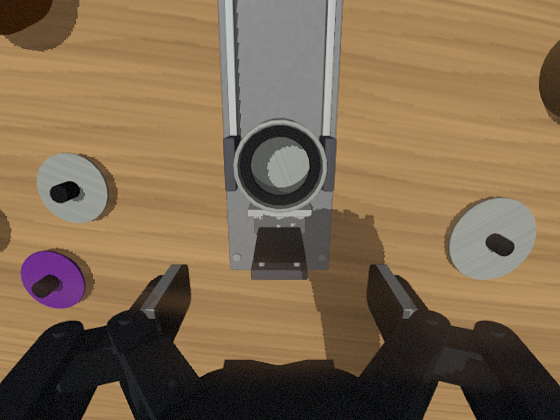

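The wrist view shows the canister mouth at (280,165) between the cheeks, the paddle at (280,255) and the small lid at (72,187). Next I go over the lid.

Emit:
carry_out([
  [[-2, -41, 0, 0, 0, 0, 1], [-2, -41, 0, 0, 0, 0, 1], [-2, -41, 0, 0, 0, 0, 1], [-2, -41, 5, 0, 0, 0, 1], [-1, -41, 10, 0, 0, 0, 1]],
])

```text
time_s: 2.28
ee_pos: [0.4942, 0.2291, 0.2425]
tool_rot: [0.0, 0.998, 0.068, 0.001]
ft_force: [1.6, 0.8, -0.2]
gripper_width: 0.0856
grasp_force: 0.0
```

Emit:
carry_out([
  [[0, -40, 10, 0, 0, 0, 1], [0, -5, 20, 0, 0, 0, 1], [0, 0, 20, 0, 0, 0, 1], [0, 0, 0, 0, 0, 0, 1], [0, 0, 0, 0, 0, 0, 1]],
])

```text
time_s: 2.7
ee_pos: [0.4879, 0.2716, 0.1908]
tool_rot: [0.001, 0.998, 0.068, -0.001]
ft_force: [-0.6, -0.4, 0.3]
gripper_width: 0.0856
grasp_force: 0.0
```

```bash
python3 - <<'E'
from h import *
f=grab('wrist'); save(f,'w2.png')
o=manip.get_obs();print(o['ee_pos'],o['tool_rot'])
c=cloud(f); X,Y,Z=c[...,0],c[...,1],c[...,2]; ok=f['depth']>0
d=np.hypot(X-.489,Y-.274)
for n,r,a,b in(('flange',.06,.01,.027),('knob',.03,.036,.05)):
    m=ok&(d<r)&(Z>a)&(Z<b);P=c[m]; print(n,m.sum(),np.median(P[:,2]),cv2.minEnclosingCircle(P[:,:2].astype(np.float32)),P.mean(0))
E
```

```text
[0.48879497 0.27204558 0.1919184 ] [4.08983136e-04 9.97697041e-01 6.78265950e-02 1.59596215e-06]
flange 5578 0.01787752307716231 ((0.4881567358970642, 0.27701544761657715), 0.044110096991062164) [0.49045668 0.27755305 0.01790263]
knob 452 0.041747593829266766 ((0.48823291063308716, 0.27735835313796997), 0.011204472742974758) [0.48891361 0.27724428 0.04163871]
```

View pics/w2.png

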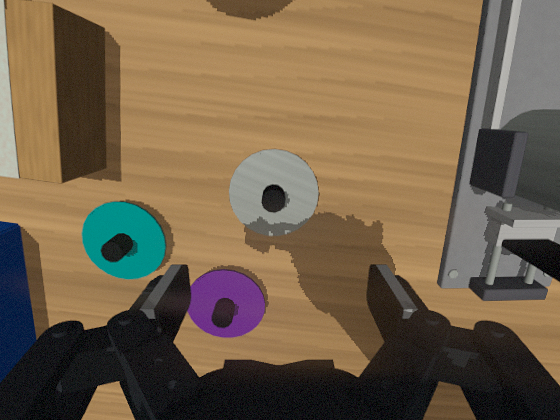

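The small lid is at (274,190), under the gripper's centre line. The measured heights (18 and 42 mm) and flange radius (44 mm) match, so I go down and grip.

Emit:
carry_out([
  [[0, -5, 35, 0, 0, 0, 1], [0, 0, 35, 0, 0, 0, 1], [0, 0, 35, 0, 0, 0, 1], [0, 0, 25, 0, 0, 0, 1], [0, 0, 13, 0, 0, 0, 1]],
])

```text
time_s: 3.17
ee_pos: [0.4877, 0.2766, 0.0469]
tool_rot: [0.001, 0.998, 0.068, -0.001]
ft_force: [0.4, 0.4, 0.0]
gripper_width: 0.0853
grasp_force: 0.0
```

Emit:
carry_out([
  [[0, 0, 0, 0, 0, 0, 0], [0, 0, 0, 0, 0, 0, -0.5], [0, 0, 0, 0, 0, 0, -1], [0, 0, 0, 0, 0, 0, -1], [0, 0, 0, 0, 0, 0, -1]],
], force=50)

```text
time_s: 3.58
ee_pos: [0.4889, 0.2789, 0.0502]
tool_rot: [-0.001, 0.998, 0.069, 0.001]
ft_force: [-0.4, -4.2, 1.3]
gripper_width: 0.0254
grasp_force: 0.9
```

Emit:
carry_out([
  [[0, 0, 0, 0, 0, 0, -1], [0, 0, 0, 0, 0, 0, -1], [0, 0, 0, 0, 0, 0, -1], [0, 0, 0, 0, 0, 0, -1], [0, 0, 0, 0, 0, 0, -1]],
])

```text
time_s: 4.0
ee_pos: [0.4889, 0.2789, 0.0502]
tool_rot: [-0.0, 0.998, 0.069, 0.001]
ft_force: [-0.4, -1.4, 7.2]
gripper_width: 0.02
grasp_force: 48.6
```

Emit:
carry_out([
  [[0, 0, -10, 0, 0, 0, -1], [0, 0, -30, 0, 0, 0, -1], [0, 0, -40, 0, 0, 0, -1], [0, 0, -40, 0, 0, 0, -1], [0, 0, -30, 0, 0, 0, -1]],
])

```text
time_s: 4.42
ee_pos: [0.4882, 0.279, 0.2024]
tool_rot: [-0.001, 0.998, 0.069, 0.001]
ft_force: [0.7, -0.0, -1.6]
gripper_width: 0.0197
grasp_force: 49.0
```

Emit:
carry_out([
  [[0, 0, 0, 0, 0, 0, -1], [0, 0, 0, 0, 0, 0, -1]],
])

```text
time_s: 4.58
ee_pos: [0.4888, 0.2789, 0.2012]
tool_rot: [-0.001, 0.998, 0.069, 0.002]
ft_force: [0.2, -0.1, -1.9]
gripper_width: 0.0195
grasp_force: 49.0
```

```bash
python3 - <<'E'
from h import *
o=manip.get_obs();print(o['ee_pos'],o['tool_rot'],o['gripper_width'],o['grasp_force'],o['ft_force'])
f=grab('wrist'); save(f,'w3.png'); c=cloud(f); pickle.dump(f,open('w3.pkl','wb'))
p=o['ee_pos'];q=o['tool_rot'];Rt=R.from_quat([q[1],q[2],q[3],q[0]]).as_matrix()
t=(c-p)@Rt*1000   # tool frame mm
g=f['pixels'].astype(int); m=(f['depth']>0)&(t[...,2]>5)&(t[...,2]<50)&(np.hypot(t[...,0],t[...,1])<60)&(g.min(2)>90)
P=t[m]; print(m.sum(),np.median(P,0).round(1),P.min(0).round(1),P.max(0).round(1),cv2.minEnclosingCircle(P[:,:2].astype(np.float32)))
A=np.c_[P[:,:2],np.ones(len(P))]; print('plane',np.linalg.lstsq(A,P[:,2],rcond=None)[0])
E
```

```text
[0.48875553 0.27894695 0.20124717] [-8.63419395e-04  9.97629550e-01  6.87658836e-02  2.40588880e-03] 0.019469732998579087 49.00126755237579 [ 0.15215314 -0.13772417 -1.88927034]
10037 [17.7 -2.1 32.4] [-44.8 -45.    5.1] [42.6 42.3 34.5] ((-1.5253561735153198, -1.1463491916656494), 44.233421325683594)
plane [6.22267914e-03 2.69184073e-03 3.21113249e+01]
```

View pics/w3.png

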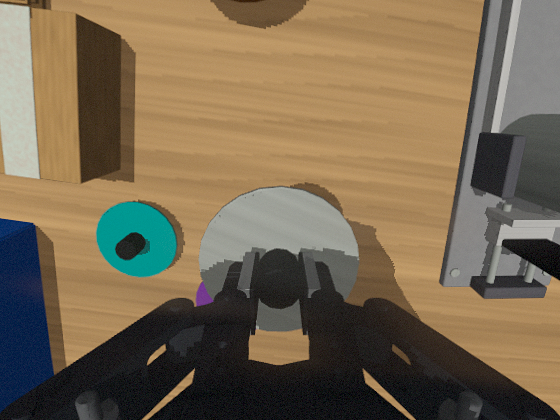

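The lid is held level by the knob, its flange centred near (280,258). I carry it to a spot behind the canister and measure the mouth once more.

Emit:
carry_out([
  [[-8, 25, 0, 0, 0, 0, -1], [-8, 38, 0, 0, 0, 0, -1], [-8, 40, 0, 0, 0, 0, -1], [-8, 40, 0, 0, 0, 0, -1], [-8, 40, 0, 0, 0, 0, -1]],
])

```text
time_s: 5.05
ee_pos: [0.4716, 0.0897, 0.1968]
tool_rot: [0.0, 0.998, 0.069, -0.002]
ft_force: [0.9, -1.0, -1.5]
gripper_width: 0.0203
grasp_force: 49.1
```

Emit:
carry_out([
  [[-8, 40, 0, 0, 0, 0, -1], [-1, 29, 0, 0, 0, 0, -1], [0, 0, 0, 0, 0, 0, -1], [0, 0, 0, 0, 0, 0, -1], [0, 0, 0, 0, 0, 0, -1]],
])

```text
time_s: 5.47
ee_pos: [0.4731, 0.0228, 0.1975]
tool_rot: [-0.0, 0.998, 0.069, -0.001]
ft_force: [1.7, 0.9, -1.4]
gripper_width: 0.0201
grasp_force: 49.2
```

```bash
cat > m.py <<'E'
from h import *
o=manip.get_obs();print(o['ee_pos'],o['tool_rot'],o['gripper_width'])
f=grab('wrist'); save(f,'w4.png'); Tt=f['T']@np.linalg.inv(np.array(f['T_tool_cam'])); c=cloud(f)
t=((c-Tt[:3,3])@Tt[:3,:3])*1000; Z=c[...,2]; g=f['pixels'].astype(int); ok=f['depth']>0
d=np.hypot(c[...,0]-.563,c[...,1]-.032)
m=ok&(d<.06)&(Z>.098)&(Z<.11); P=t[m]; print('rim depth',m.sum(),np.median(Z[m]).round(4),cv2.minEnclosingCircle(P[:,:2].astype(np.float32)))
a=np.degrees(np.arctan2(c[...,1]-.032,c[...,0]-.563))[m]; print('angles',np.histogram(a,8,(-180,180))[0])
W=c[m]; A=np.c_[2*W[:,:2],np.ones(len(W))]; s=np.linalg.lstsq(A,(W[:,:2]**2).sum(1),rcond=None)[0]; print('world fit',s[:2].round(4),np.sqrt(s[2]+s[0]**2+s[1]**2).round(4))
m=ok&(t[...,2]>28)&(t[...,2]<37)&(np.hypot(t[...,0],t[...,1])<55)&(g.min(2)>90); P=t[m]
print('lid',m.sum(),np.median(P[:,2]).round(1),cv2.minEnclosingCircle(P[:,:2].astype(np.float32)))
E
python3 m.py
```

```text
[0.47314628 0.02276442 0.19745125] [-3.66061076e-04  9.97613110e-01  6.90418501e-02 -1.08250188e-03] 0.02007403293812221
rim depth 2714 0.1017 ((90.19676208496094, 2.176774740219116), 42.320045471191406)
angles [282 299 338 379 408 382 335 291]
world fit [0.5622 0.0334] 0.0394
lid 10009 32.3 ((-1.1732257604599, -1.188685655593872), 44.093711853027344)
```

View pics/w4.png

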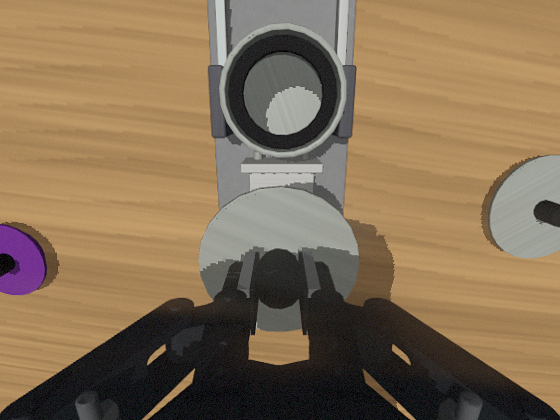

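The picture shows the mouth at (283,90) and the held lid at (279,258), both fully seen. The lid needs to go +91 mm in x and +3 mm in y.

Emit:
carry_out([
  [[30, 1, 0, 0, 0, 0, -1], [35, 1, 0, 0, 0, 0, -1], [26, 1.2, 0, 0, 0, 0, -1], [0, 0, 20, 0, 0, 0, -1], [0, 0, 15, 0, 0, 0, -1]],
])

```text
time_s: 5.93
ee_pos: [0.5657, 0.034, 0.1624]
tool_rot: [-0.001, 0.998, 0.07, 0.0]
ft_force: [-0.8, 0.3, -1.3]
gripper_width: 0.0202
grasp_force: 49.2
```

Emit:
carry_out([
  [[0, 0, 3, 0, 0, 0, -1], [0, 0, 3, 0, 0, 0, -1], [0, 0, 3, 0, 0, 0, -1], [0, 0, 2, 0, 0, 0, -1], [0, 0, 0, 0, 0, 0, -1]],
])

```text
time_s: 6.35
ee_pos: [0.5645, 0.0317, 0.1528]
tool_rot: [0.0, 0.998, 0.069, 0.0]
ft_force: [-0.1, -0.2, -0.5]
gripper_width: 0.0196
grasp_force: 49.2
```

Emit:
carry_out([
  [[0, 0, 2, 0, 0, 0, -1], [0, 0, 2, 0, 0, 0, -1], [0, 0, 1, 0, 0, 0, -1], [0, 0, 0, 0, 0, 0, -1]],
])

```text
time_s: 6.68
ee_pos: [0.5644, 0.0313, 0.1473]
tool_rot: [0.0, 0.998, 0.069, -0.0]
ft_force: [0.4, 0.1, -1.6]
gripper_width: 0.0199
grasp_force: 49.2
```

Emit:
carry_out([
  [[0, 0, 2, 0, 0, 0, -1], [0, 0, 1, 0, 0, 0, -1], [0, 0, 1, 0, 0, 0, -1], [0, 0, 1, 0, 0, 0, -1], [0, 0, 0, 0, 0, 0, -1]],
])

```text
time_s: 7.1
ee_pos: [0.5648, 0.0314, 0.1432]
tool_rot: [0.0, 0.998, 0.069, 0.0]
ft_force: [-0.9, -0.4, 4.1]
gripper_width: 0.0201
grasp_force: 49.7
```

Emit:
carry_out([
  [[0, 0, 1, 0, 0, 0, -1], [0, 0, 1, 0, 0, 0, -1], [0, 0, 1, 0, 0, 0, -1], [0, 0, 0, 0, 0, 0, -1], [0, 0, 0, 0, 0, 0, -1]],
])

```text
time_s: 7.52
ee_pos: [0.5648, 0.0314, 0.1402]
tool_rot: [0.0, 0.998, 0.069, 0.0]
ft_force: [-1.5, 0.3, 5.9]
gripper_width: 0.0199
grasp_force: 49.7
```

Seal contact is about 6–8 N. I press on to the hard stop.

Emit:
carry_out([
  [[0, 0, 1, 0, 0, 0, -1], [0, 0, 1, 0, 0, 0, -1], [0, 0, 1, 0, 0, 0, -1], [0, 0, 0, 0, 0, 0, -1], [0, 0, 0, 0, 0, 0, -1]],
])

```text
time_s: 7.93
ee_pos: [0.5648, 0.0314, 0.1382]
tool_rot: [0.0, 0.998, 0.069, 0.0]
ft_force: [-5.3, -0.6, 13.2]
gripper_width: 0.0201
grasp_force: 50.5
```

Emit:
carry_out([
  [[0, 0, 1, 0, 0, 0, -1], [0, 0, 0, 0, 0, 0, -1], [0, 0, 0, 0, 0, 0, -1]],
])

```text
time_s: 8.18
ee_pos: [0.5649, 0.0314, 0.1381]
tool_rot: [0.0, 0.998, 0.069, 0.001]
ft_force: [-7.1, -1.0, 19.7]
gripper_width: 0.02
grasp_force: 51.3
```

Emit:
carry_out([
  [[0, 0, 1, 0, 0, 0, -1], [0, 0, 0, 0, 0, 0, -1], [0, 0, 0, 0, 0, 0, -0.4], [0, 0, 0, 0, 0, 0, 0], [0, 0, 0, 0, 0, 0, 0]],
])

```text
time_s: 8.6
ee_pos: [0.5646, 0.0314, 0.1344]
tool_rot: [0.0, 0.998, 0.069, 0.0]
ft_force: [-0.3, 0.8, 0.3]
gripper_width: 0.0428
grasp_force: 0.0
```

Emit:
carry_out([
  [[0, 0, -20, 0, 0, 0, 0], [-15, 0, -35, 0, 0, 0, 0], [-35, 0, -20, 0, 0, 0, 0], [-30, 0, 0, 0, 0, 0, -1], [0, 0, 0, 0, 0, 0, -1]],
])

```text
time_s: 9.02
ee_pos: [0.4804, 0.0196, 0.2095]
tool_rot: [0.001, 0.998, 0.069, -0.002]
ft_force: [-0.6, 0.3, -1.3]
gripper_width: 0.0194
grasp_force: 0.0
```

```bash
python3 - <<'E'
from h import *
o=manip.get_obs();print(o['ee_pos'],o['gripper_width'])
f=grab('wrist'); save(f,'w5.png'); c=cloud(f); g=f['pixels'].astype(int); ok=f['depth']>0; Z=c[...,2]
d=np.hypot(c[...,0]-.563,c[...,1]-.033)
m=ok&(d<.05)&(Z>.1)&(Z<.115); P=c[m]; print('flange',m.sum(),np.median(Z[m]).round(4),cv2.minEnclosingCircle(P[:,:2].astype(np.float32)))
A=np.c_[P[:,:2]-[.563,.033],np.ones(len(P))]; print('tilt',np.linalg.lstsq(A,P[:,2],rcond=None)[0].round(4))
m=ok&(d<.03)&(Z>.12)&(Z<.14); P=c[m]; print('knob',m.sum(),np.median(P,0).round(4))
E
```

```text
[0.48042464 0.01958097 0.20952971] 0.01941576539849286
flange 12342 0.106 ((0.5632497668266296, 0.0322548970580101), 0.04428932070732117)
tilt [0.001  0.0005 0.106 ]
knob 1033 [0.5634 0.0321 0.13  ]
```

View pics/w5.png

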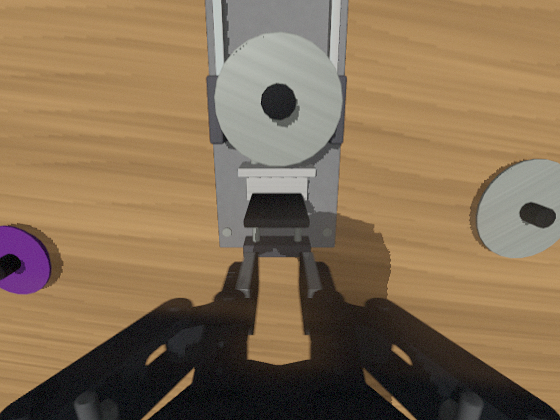

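The flange top is at 106 mm and level, at (279,100) in the picture, which is fully home. The paddle is at (277,208). Now I shut the fingers and go down behind the paddle.

Emit:
carry_out([
  [[-25, -1.5, 0, 0, 0, 0, -1], [-21, -1.5, 10, 0, 0, 0, -1], [0, 0, 35, 0, 0, 0, -1], [0, 0, 38, 0, 0, 0, -1], [0, 0, 31, 0, 0, 0, -1]],
])

```text
time_s: 9.48
ee_pos: [0.4397, 0.0171, 0.0937]
tool_rot: [-0.0, 0.998, 0.069, 0.0]
ft_force: [0.4, -0.4, -1.4]
gripper_width: -0.0001
grasp_force: 0.0
```

Emit:
carry_out([
  [[5, 0, 0, 0, 0, 0, -1], [5, 0, 0, 0, 0, 0, -1], [5, 0, 0, 0, 0, 0, -1], [5, 0, 0, 0, 0, 0, -1], [0, 0, 0, 0, 0, 0, -1]],
])

```text
time_s: 9.9
ee_pos: [0.4614, 0.0201, 0.097]
tool_rot: [0.0, 0.998, 0.069, 0.002]
ft_force: [-0.3, 0.7, 1.0]
gripper_width: 0.0002
grasp_force: 0.8
```

Emit:
carry_out([
  [[3, 0, 0, 0, 0, 0, -1], [4, 0, 0, 0, 0, 0, -1], [5, 0, 0, 0, 0, 0, -1], [5, 0, 0, 0, 0, 0, -1], [5, 0, 0, 0, 0, 0, -1]],
])

```text
time_s: 10.32
ee_pos: [0.4806, 0.0226, 0.0961]
tool_rot: [0.0, 0.998, 0.069, -0.001]
ft_force: [-7.0, -1.1, 10.3]
gripper_width: 0.0002
grasp_force: 2.9
```

Emit:
carry_out([
  [[5, 0, 0, 0, 0, 0, -1], [5, 0, 0, 0, 0, 0, -1], [5, 0, 0, 0, 0, 0, -1], [5, 0, 0, 0, 0, 0, -1], [5, 0, 0, 0, 0, 0, -1]],
])

```text
time_s: 10.73
ee_pos: [0.5051, 0.0261, 0.0961]
tool_rot: [0.0, 0.998, 0.069, -0.001]
ft_force: [-7.9, -1.4, 12.2]
gripper_width: 0.0
grasp_force: 3.3
```

Emit:
carry_out([
  [[5, 0, 0, 0, 0, 0, -1], [5, 0, 0, 0, 0, 0, -1], [5, 0, 0, 0, 0, 0, -1], [5, 0, 0, 0, 0, 0, -1], [5, 0, 0, 0, 0, 0, -1]],
])

```text
time_s: 11.15
ee_pos: [0.5294, 0.0294, 0.0961]
tool_rot: [0.0, 0.998, 0.069, -0.002]
ft_force: [-8.4, -1.6, 11.1]
gripper_width: 0.0001
grasp_force: 3.7
```

Emit:
carry_out([
  [[5, 0, -1, 0, 0, 0, -1], [5, 0, -1, 0, 0, 0, -1], [5, 0, 0, 0, 0, 0, -1], [5, 0, 0, 0, 0, 0, -1], [0, 0, 0, 0, 0, 0, -1]],
])

```text
time_s: 11.57
ee_pos: [0.5481, 0.032, 0.0963]
tool_rot: [0.0, 0.998, 0.069, -0.003]
ft_force: [-6.7, 0.2, 0.6]
gripper_width: -0.0001
grasp_force: 3.6
```

```bash
cat > t.py <<'E'
from h import *
import sys
a=np.radians(7.9); J=np.array([.5807,.0345]); ex=np.array([np.cos(a),np.sin(a)])
for n in('scene','wrist'):
    f=grab(n); c=cloud(f); ok=f['depth']>0; Z=c[...,2]; xy=c[...,:2]-J; u=xy@ex; v=xy@np.array([-ex[1],ex[0]])
    if n==sys.argv[1]: save(f,sys.argv[2])
    b=ok&(abs(u)<.2)&(abs(v)<.05)
    m=b&(Z>.102)&(Z<.111)&(u>-.03)&(f['pixels'].astype(int).min(2)>70)
    if m.sum()>50:
        (x,y),r=cv2.minEnclosingCircle(np.c_[u[m],v[m]].astype(np.float32)); print(n,'flange',m.sum(),np.median(Z[m]).round(4),'jig x,y',round(x,4),round(y,4),round(r,4))
    m=b&(Z>.125)&(Z<.133)&(u>-.03)&(abs(v)<.02)
    if m.sum(): print('knob',m.sum(),np.median(u[m]).round(4),np.median(v[m]).round(4))
    m=b&(Z>.1)&(Z<.114)&(abs(v)<.025)&(u<-.07)
    if m.sum(): print('paddle',m.sum(),np.median(u[m]).round(4))
print(manip.get_obs()['ee_pos'],manip.get_obs()['ft_force'])
E
python3 t.py scene s6.png
```

```text
scene flange 785 0.107 jig x,y 0.0567 -0.0003 0.0455
knob 84 0.0543 0.0006
wrist flange 39100 0.106 jig x,y 0.0326 0.0015 0.0601
knob 7243 0.0566 0.001
[0.54797434 0.03195242 0.09634353] [-5.04213074 -0.95086648 -1.53763401]
```

View pics/s6.png

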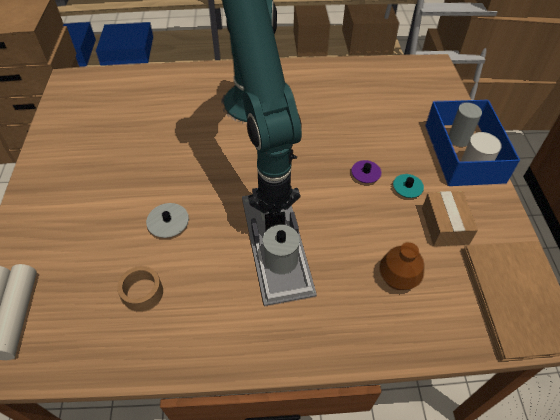

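The canister, closed, stands on the outfeed at (281,248), at about jig x = 56 mm. I finish the stroke gently.

Emit:
carry_out([
  [[2, 0, 0, 0, 0, 0, -1], [2, 0, 0, 0, 0, 0, -1], [2, 0, 0, 0, 0, 0, -1], [0, 0, 0, 0, 0, 0, -1], [0, 0, 0, 0, 0, 0, -1]],
])

```text
time_s: 12.08
ee_pos: [0.5507, 0.0323, 0.0963]
tool_rot: [0.001, 0.998, 0.069, -0.006]
ft_force: [-16.0, -1.6, 8.3]
gripper_width: -0.0001
grasp_force: 8.4
```

The end stop is reached. I back off while the slide springs home.

Emit:
carry_out([
  [[-6, 0, 0, 0, 0, 0, -1], [-12, 0, 0, 0, 0, 0, -1], [-15, 0, 0, 0, 0, 0, -1], [-15, 0, 0, 0, 0, 0, -1], [-15, 0, 0, 0, 0, 0, -1]],
])

```text
time_s: 12.5
ee_pos: [0.4922, 0.0243, 0.0968]
tool_rot: [0.0, 0.998, 0.069, -0.001]
ft_force: [-2.9, -0.9, -0.7]
gripper_width: 0.0
grasp_force: 1.1
```

Emit:
carry_out([
  [[-15, 0, 0, 0, 0, 0, -1], [-15, 0, 0, 0, 0, 0, -1], [-15, 0, 0, 0, 0, 0, -1], [-12, 0, 0, 0, 0, 0, -1], [0, 0, -10, 0, 0, 0, -1]],
])

```text
time_s: 12.92
ee_pos: [0.4346, 0.0163, 0.1065]
tool_rot: [0.0, 0.998, 0.069, -0.002]
ft_force: [0.4, -0.1, -0.5]
gripper_width: 0.0001
grasp_force: 0.0
```

Emit:
carry_out([
  [[0, 0, -30, 0, 0, 0, -1], [0, 0, -40, 0, 0, 0, -1], [0, 0, -30, 0, 0, 0, -1], [0, 0, 0, 0, 0, 0, -1], [0, 0, 0, 0, 0, 0, -1]],
])

```text
time_s: 13.33
ee_pos: [0.4399, 0.017, 0.2104]
tool_rot: [0.0, 0.998, 0.069, 0.004]
ft_force: [0.3, 0.1, -0.2]
gripper_width: -0.0001
grasp_force: 0.0
```

```bash
python3 t.py wrist w7.png
```

```text
scene flange 775 0.107 jig x,y 0.0603 -0.0002 0.0446
knob 59 0.0603 -0.0009
paddle 95 -0.102
paddle 859 -0.1027
[0.43770796 0.01679576 0.2076885 ] [-0.66724149 -0.03087753 -0.29025038]
```

View pics/w7.png

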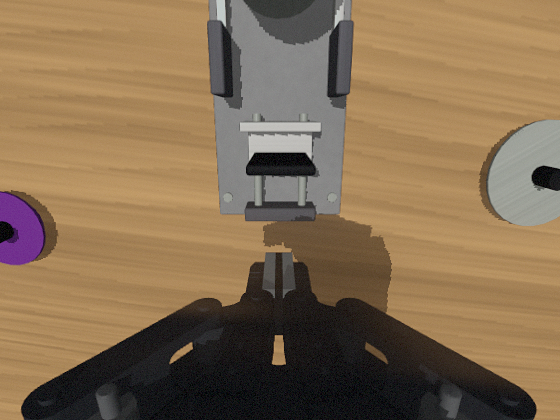

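The canister is at jig x = 60 mm with its flange at the right height. The paddle, at (280,163), is back at rest, and the robot is clear.

```bash
python3 -c "
from cell import manip
print(manip.close_job())"
```

```text
the job is handed in; nothing more can be done
None
```

The job is handed in: the lid is pressed flush on the canister, which stands upright on the outfeed at about jig x = 60 mm, and the ejector slide has sprung back to rest; no verdict was returned.

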